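# Lock the clevis pin of a pull-test fork with its hairpin clip

### The job

The clevis pin of the pull-test fork still lacks its hairpin clip. Take the clip from its stand, thread its straight leg down through the cross hole in the free end of the pin, and push it fully home so that the sprung leg snaps round the shank and the clip's collar sits on it. Feel for the hole gently, never pushing the clip with more than about 25 N, then let go of the clip.

Things in the scene. Friction and masses are not known exactly. Their poses are not given: they have to be found in the camera images.
- clip: Hairpin clip, legs down in its stand at the start. Origin: on the straight leg's axis at the collar's underside; z up, x towards the sprung leg, y across the flat. Black collar 34x16 mm (x -11 to +23, z 0 to 6 mm) under the grip. Steel straight leg 5 mm round. About 70 g. The collar rests on the stand, frames parallel.
- clip_grip (a point): Middle of the clip's black grip block, at x = 6, z = 26 mm of the clip: 28 (x) x 16 (y) mm, z 6 to 41 mm. Pinch it here across either pair of faces; fingertips may reach down to the collar.
- clip_tip (a point): End of the straight leg, 52 mm below the collar's underside (clip z = -52 mm); its last 3 mm taper from 5 to 4.2 mm. It reaches the pin 11 mm before the sprung leg's end does.
- clip_bump (a point): Inward bump of the sprung leg (5 mm round, rests at x = 9, z = -23 mm of the clip; hinged under the collar, end flared out to x = 18.5, z = -41 mm). It yields outwards: pushing it past the shank takes about 3 to 8 N, most 14 to 20 mm before home; then it snaps in below and pulls the clip down until the collar meets the shank.
- clip_stand: Grey block, fixed to the worktop, foot 70x50 mm, top 60 mm above its underside, with a slot 34x9 mm for the clip's legs. Origin: under the straight leg's place, at the underside; z up, x along the slot (-7 to +27 mm). Lift the clip straight up 55 mm to clear it.
- fork: Aluminium fork of two cheeks (tops at z = 98 mm) on a dark steel base plate 90 (x) x 100 (y) x 12 mm, fixed; a steel link sticks out 60 mm to +x. Origin: centre of the plate's underside, z up. The clevis pin, 24 mm thick, lies level along y at x = 0, its axis at z = 80 mm, head on the +y side, free end out past the -y cheek (outer face y = -22 mm).
- pin_top (a point): Fixed point of the fork (x 0, y -49, z 92 mm; axes as the fork's) on the top line of the pin's free end. The upright cross hole (7 mm wide, edge barely broken, 28 mm from the pin's end) lies on this line, its middle anywhere within 14 mm either way along y: not measured, see or feel for it. The pin fits tight and stays put. Home: clip origin at z 0, x 0 here, over the hole, x axes parallel.

How it is judged:
By the outcome, as a careful person would: the job done as asked, in the order asked, and still so for the second after the job is handed in, with the robot touching nothing.
It also fails if it takes over 72 s, if anything falls off the work surface, if the arm or the gripper's body presses on something with over 40 N, if the wrist force passes 120 N, or if a joint passes its speed limit or range.

### The arm

A 7-joint arm with a two-finger parallel gripper is mounted at the origin on a cart in front of the work surface, level with it; the furniture and walls round the work are solid. World frame = base frame: x ahead of the robot, y to its left, z up, the work surface at z = 0. Lengths are in mm, angles in degrees, forces in N, time in s.
With the tool pointing down it reaches from about 400 to 750 mm from the base axis. Payload 19.5 kg.
Tool frame: the origin (TCP) lies midway between the tips of the shut fingers; the grasp point (between the pads) lies 19 mm behind it (tcp_to_grasp is the distance from the TCP to the grasp point, in mm); z points along the fingers, y is the line along which they close (so a half turn about z gives the same grasp; the last joint's range is limited). The gripper opens to 85 mm and grips with 20 to 120 N. Pads are 22 mm wide; open, the fingers measure 114 mm over their backs; the gripper's body (76 mm by 85 mm) begins 54 mm behind the grasp point. The pads swing forward as they close: fully open they stand 13 mm farther back than shut.
Start: joints at [70.205, 40.479, -1.581, 85.061, 1.261, 54.483, -4.326], TCP at [172.003, -548.644, 231.268] pointing down, gripper open.
Joint ranges: [-155.06, 155.06], [-18.47, 123.98], [-90, 86.84], [0, 140.48], [-83.41, 263.41], [0, 116], [-161.91, 161.91]. Speed limits (degrees/s): [108.29, 108.29, 147.25, 147.25, 172.46, 172.46, 172.46].

### API

Orientations are given as [roll, pitch, yaw] about the fixed x, y, z axes, in that order (R = Rz(yaw) Ry(pitch) Rx(roll)).
In Python, from bench import observe, get_image, finish_job, tcp_to_grasp gives the robot as it stands.
- The arm moves only by the tool send_rows, never from a script. Its argument "series" is a list of rows, each a list of 5 numbers: the opening, from 0 (shut) to 1 (fully open), then the shift along the tool's x, y, z in m, then the turn about the tool's z in rad. In form: [[gripper, x, y, z, spin], ...]. A call has 1 to 20 rows; each row is the pose to reach, as a shift and turn from the pose commanded when the call began, along the tool's axes at that moment; what a row does not reach only later rows make up. A row lasts 1/10 s, in which the tool goes at most 50 mm and 8.59 degrees, less where a joint would pass 70% of its speed; a pose out of reach is approached as far as the arm can. A call with a gripper value outside its range is refused whole. The fingers move at their own pace and stop on an object; "newtons" is the grip in N (left out, the last holds). Time passes only in rows, so rows that repeat a pose let the fingers close. It gives the time, the measured TCP pose, the force, the opening and the grip force at its end, in the units of the state.
- observe(): the state, without advancing time (a new reading comes with each control period).
- get_image(name): name is "scene" or "top"; returns a dict with "frame" (420x560x3 uint8, blue, green, red), "vfov" (degrees; the focal length in pixels is half the picture's height over the tangent of half this angle, whatever the lens; pixels are square), "cx", "cy" (the principal point, pixels), "D" ([k1, k2, p1, p2, k3] as OpenCV has them; the pictures are not rectified), "xyz" and "orientation" of the camera in the world. Camera axes: x right, y down, z forward; pixel columns grow to the right and rows downward; lengths in mm; the calibration is good to about 2 mm. A picture is of the moment at which its call begins. There is no depth.
- finish_job(): hands the job in; it is judged then, once.
The state is a dict: "time": time; "q": joint angles; "joint_velocities": joint speeds; "effort": joint torques, N m; "tcp_pos": TCP position; "eef_rot": TCP orientation; "ft_force": force on the tool from outside, world axes, zero at the start; "moment": the same for the moment, N m; "width": finger opening in mm; "finger_force": force on a finger pad.
Only numpy, scipy, OpenCV 4.12 (cv2) and the standard library are available. Lean on these libraries where they do the work, as an engineer would, in place of code of your own. Each camera call takes 0.05 s, during which the arm holds its last target. There are 200 camera calls.

## Working session

There is one attempt and no reset: what is moved stays moved. The work goes in short steps, Python scripts to look and compute and a tool call to move; the robot and the scene stay as the last step left them, time stands still between calls to the robot, and variables do not carry over. Pictures are saved under pics/ and viewed, at most 10 in all, crops included, and the job is handed in when it is done.

Besides the shell and the picture viewer there is one more tool, called after "Emit:" as name(argument=value, ...) on one line, values as JSON. send_rows: Moves the arm, as the interface text tells. Its arguments: {"type":"object","properties":{"series":{"type":"array","items":{"type":"array","items":{"type":"number"}}},"newtons":{"type":"number"}},"required":["series"]}

```bash
mkdir -p pics; cat > h.py <<'E'
import numpy as np,cv2
from scipy.spatial.transform import Rotation as Rn
from bench import *
def cam(n):
    g=get_image(n);f=210/np.tan(np.radians(g["vfov"]/2))
    K=np.array([[f,0,g["cx"]],[0,f,g["cy"]],[0,0,1.]])
    R=Rn.from_euler('xyz',g["orientation"],degrees=True).as_matrix()
    return dict(img=np.array(g["frame"]),K=K,D=np.array(g["D"],float),R=R,c=np.array(g["xyz"],float))
def rays(C,p):
    u=cv2.undistortPoints(np.array(p,float).reshape(-1,1,2),C["K"],C["D"]).reshape(-1,2)
    return np.c_[u,np.ones(len(u))]@C["R"].T
def plane(C,p,z):
    d=rays(C,p);return C["c"]+d*((z-C["c"][2])/d[:,2])[:,None]
def proj(C,P):
    rv=cv2.Rodrigues(C["R"].T)[0]
    return cv2.projectPoints(np.array(P,float).reshape(-1,1,3),rv,-C["R"].T@C["c"],C["K"],C["D"])[0].reshape(-1,2)
E
python3 - <<'E'
from h import *
for n in("scene","top"):
    C=cam(n);cv2.imwrite(f"pics/{n}0.png",cv2.resize(C["img"],(800,600),interpolation=2));print(n,C["c"],C["R"][:,2],C["K"][0],C["D"])
print(observe(),tcp_to_grasp)
E
```

```text
scene [125.49112645 463.24702195 577.95169771] [ 0.44047008 -0.69023024 -0.57408042] [456.55114412   0.         280.6713793 ] [-0.15025497  0.          0.          0.          0.        ]
top [ 454.2565457  -123.88551026  918.64538163] [ 0.06917548 -0.02155228 -0.99737167] [389.32379328   0.         285.0783501 ] [-0.09688964  0.          0.          0.          0.        ]
{'time': 0.1, 'q': array([70.20516219, 40.50962318, -1.58453328, 85.08296388,  1.25880469,
       54.4840225 , -4.32421573]), 'joint_velocities': array([-0.05557873, -0.16824719,  0.05202418, -0.04666655, -0.04011789,
        0.04874673,  0.00480203]), 'effort': array([ 8.28614484e-04, -8.84285331e+01,  1.23699892e+00, -2.36456859e+01,
        1.72733719e-02,  4.99338741e-03,  7.54593145e-06]), 'tcp_pos': array([ 171.9488918 , -548.41718871,  230.87613606]), 'eef_rot': array([-1.79940588e+02, -8.97037359e-04,  1.74078841e+01]), 'ft_force': array([-0.35975852,  0.79601779, -0.56879021]), 'moment': array([-0.05485855,  0.01707871, -0.042351  ]), 'finger_force': 0.0, 'width': 85.25993098603118} 18.700000000000003
```

View pics/scene0.png

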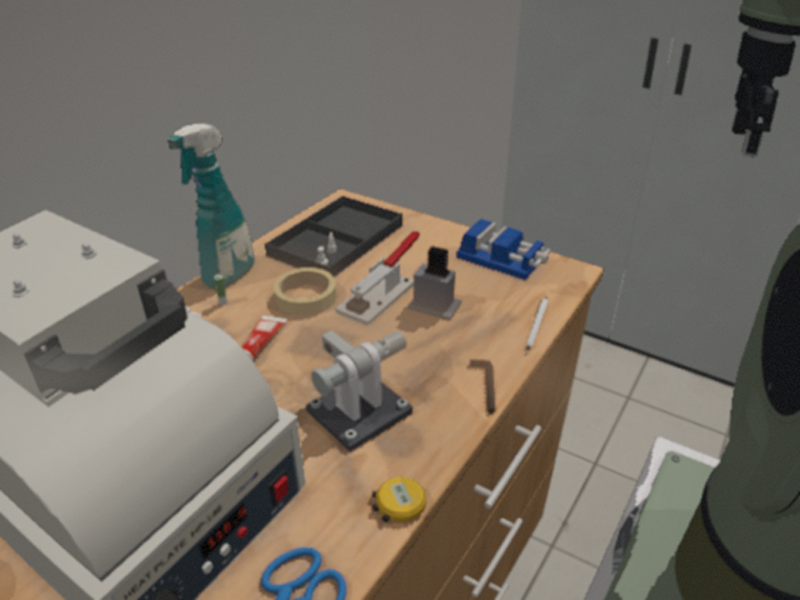

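View pics/top0.png

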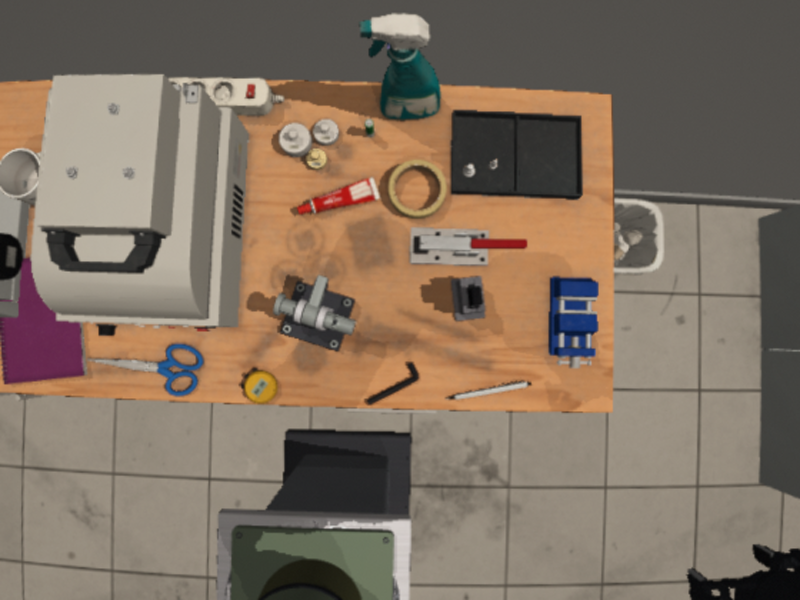

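The scene view shows the fork at about (355,385) and the stand with the black clip at (437,280). In the top view (scaled) the fork is at (316,313), with its pin's free end at (350,325), and the stand is at (468,297). I'll enlarge these areas.

```bash
python3 - <<'E'
from h import *
T=cam("top");S=cam("scene")
def cr(C,x,y,w=66.67,h=50):
    M=np.float32([[6,0,-6*x],[0,6,-6*y]]);return cv2.warpAffine(C["img"],M,(400,300),flags=cv2.INTER_CUBIC)
o=np.vstack([np.hstack([cr(T,190,190),cr(T,300,185)]),np.hstack([cr(S,220,228),cr(S,272,170)])])
cv2.imwrite("pics/c1.png",o)
E
```

```text
(no output)
```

View pics/c1.png

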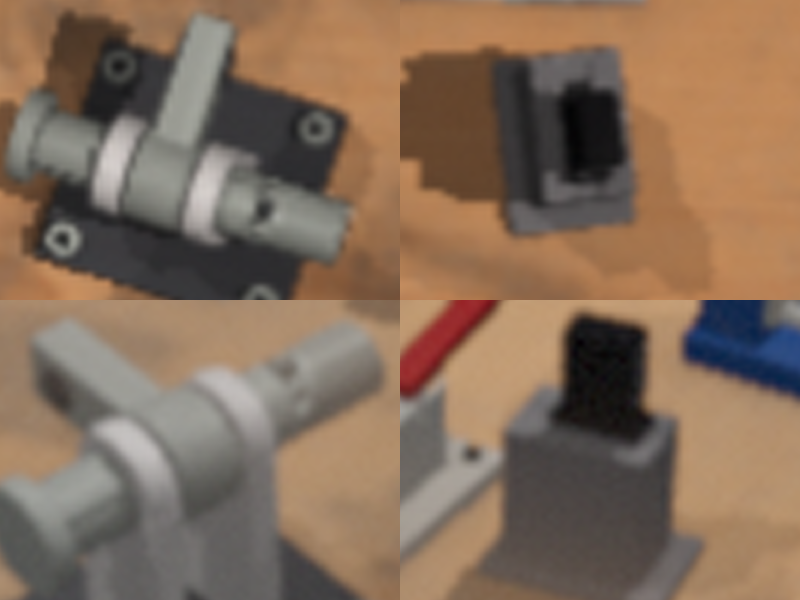

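The hole shows as a dark spot at top-crop (263,211) and scene-crop (287,370). The four plate bolts are clear. Which way the clip's x points is still unclear.

```bash
python3 - <<'E'
from h import *
T=cam("top");S=cam("scene")
b=np.array([[119,66],[316,128],[62,239],[262,297]])/6+190
for z in(13,17):
    P=plane(T,b,z);print(z,P.round(1).tolist())
c=P.mean(0);ex=(P[0]+P[1]-P[2]-P[3]);ex/=np.linalg.norm(ex);ey=P[0]+P[2]-P[1]-P[3];ey/=np.linalg.norm(ey)
print("yaw",np.degrees(np.arctan2(ex[1],ex[0])),np.degrees(np.arctan2(-ey[0],ey[1])))
y=np.radians((np.degrees(np.arctan2(ex[1],ex[0]))+np.degrees(np.arctan2(-ey[0],ey[1])))/2)
F=np.array([[np.cos(y),-np.sin(y),0],[np.sin(y),np.cos(y),0],[0,0,1]]);o=np.array([c[0],c[1],0])
print("fork",o,np.degrees(y))
h=plane(T,[[190+263/6,190+211/6]],92)[0];print("hole top",h,F.T@(h-o))
hs=plane(S,[[220+287/6,228+70/6],[220+303/6,228+90/6]],92);print("hole scene",hs,(hs-o)@F)
line=[o+F@np.array([0,yy,92]) for yy in(-22,-35,-49,-63,-71)]
print(((proj(T,line)-190)*6).round().tolist());print(((proj(S,line)-[220,228])*6).round().tolist())
# stand edges
q=np.array([[530,55],[615,50],[627,190],[548,197]])-[400,0]
print("stand top",plane(T,q/6+[300,185],60).round(1).tolist())
q=np.array([[493,62],[622,50],[635,220],[513,233]])-[400,0]
print("stand foot",plane(T,q/6+[300,185],8).round(1).tolist())
q=np.array([[568,85],[612,92],[622,163],[580,168]])-[400,0]
print("grip top",plane(T,q/6+[300,185],101).round(1).tolist())
def cr(C,x,y,k=12,w=400,hh=300):
    M=np.float32([[k,0,-k*x],[0,k,-k*y]]);return cv2.warpAffine(C["img"],M,(w,hh),flags=cv2.INTER_CUBIC)
g=lambda a:(255*(a/255.)**.45).astype(np.uint8)
cv2.imwrite("pics/c2.png",np.vstack([np.hstack([g(cr(T,314,190)),g(cr(S,294,170))]),np.hstack([cr(T,218,210),cr(S,255,228)])]))
E
```

```text
13 [[523.0, 32.3, 13.0], [501.1, -45.1, 13.0], [455.2, 51.8, 13.0], [435.2, -26.5, 13.0]]
17 [[522.7, 31.6, 17.0], [500.9, -45.5, 17.0], [455.2, 51.0, 17.0], [435.2, -27.0, 17.0]]
yaw -15.898731662368201 -15.064604293401647
fork [478.49522519   2.53802791   0.        ] -15.481667977884925
hole top [467.11657818 -34.31075116  92.        ] [ -1.12973688 -38.54905733  92.        ]
hole scene [[466.38267114 -31.05785606  92.        ]
 [457.68994334 -26.14227145  92.        ]] [[ -2.70531021 -35.61009242  92.        ]
 [-12.39474749 -33.19321556  92.        ]]
[[219.0, 194.0], [254.0, 205.0], [292.0, 217.0], [330.0, 228.0], [352.0, 235.0]]
[[244.0, 86.0], [279.0, 66.0], [317.0, 46.0], [353.0, 26.0], [374.0, 14.0]]
stand top [[541.9, -223.0, 60.0], [544.7, -254.7, 60.0], [492.9, -260.1, 60.0], [489.5, -230.8, 60.0]]
stand foot [[544.0, -214.5, 8.0], [550.3, -265.4, 8.0], [483.6, -271.7, 8.0], [477.2, -223.9, 8.0]]
grip top [[527.5, -232.0, 101.0], [525.5, -247.6, 101.0], [500.5, -251.7, 101.0], [498.3, -236.8, 101.0]]
```

View pics/c2.png

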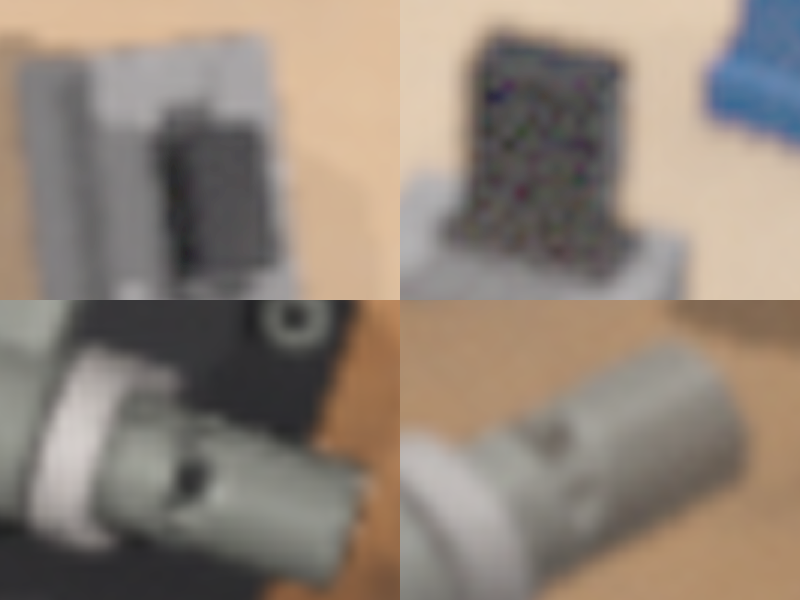

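The hole lies on the top line and triangulates to fork y of about -37. The slot shows beyond the collar's far end, so clip +x is roughly world +x, at about 8° yaw. I'll go above the clip with the fingers across its x faces.

Emit:
send_rows(series=[[0.75, 0.417, -0.19, 0.0, -1.407], [0.75, 0.417, -0.19, 0.0, -1.407], [0.75, 0.417, -0.19, 0.0, -1.407], [0.75, 0.417, -0.19, 0.0, -1.407], [0.75, 0.417, -0.19, 0.0, -1.407], [0.75, 0.417, -0.19, 0.0, -1.407], [0.75, 0.417, -0.19, 0.05, -1.407], [0.75, 0.417, -0.19, 0.08, -1.407], [0.75, 0.417, -0.19, 0.08, -1.407], [0.75, 0.417, -0.19, 0.08, -1.407], [0.75, 0.417, -0.19, 0.08, -1.407], [0.75, 0.417, -0.19, 0.08, -1.407]], newtons=60)

```text
time: 1.5
tcp_pos: [512.9, -242.6, 151.1]
eef_rot: [-180.0, -0.0, 98.0]
ft_force: [-0.1, -1.2, 0.1]
width: 64.2
finger_force: 0.0
```

```bash
python3 - <<'E'
from h import *
print(observe())
T=cam("top");S=cam("scene")
def cr(C,x,y,k=6,w=400,hh=600):
    M=np.float32([[k,0,-k*x],[0,k,-k*y]]);return cv2.warpAffine(C["img"],M,(w,hh),flags=cv2.INTER_CUBIC)
cv2.imwrite("pics/c3.png",np.hstack([cr(T,295,155),cr(S,272,130)]))
E
```

```text
{'time': 1.5, 'q': array([ 31.97681988,  46.58904955, -19.46439335,  92.04851585,
        20.07364265,  44.88611234,  11.80283364]), 'joint_velocities': array([ 1.50111319, -1.28901548,  0.59633066,  0.16342612, -0.09018884,
        0.18105141, -0.10554234]), 'effort': array([-3.85761917e+00, -8.80960751e+01, -6.44065574e+00, -1.91795397e+01,
       -7.38239614e-03, -1.59573527e-01,  3.66395758e-02]), 'tcp_pos': array([ 512.88502531, -242.63980898,  151.06200245]), 'eef_rot': array([-1.79957302e+02, -1.12723603e-02,  9.80040453e+01]), 'ft_force': array([-0.13513485, -1.17451665,  0.0817454 ]), 'moment': array([-0.00292257,  0.03112333,  0.02486517]), 'finger_force': 0.0, 'width': 64.21660743387667}
```

View pics/c3.png

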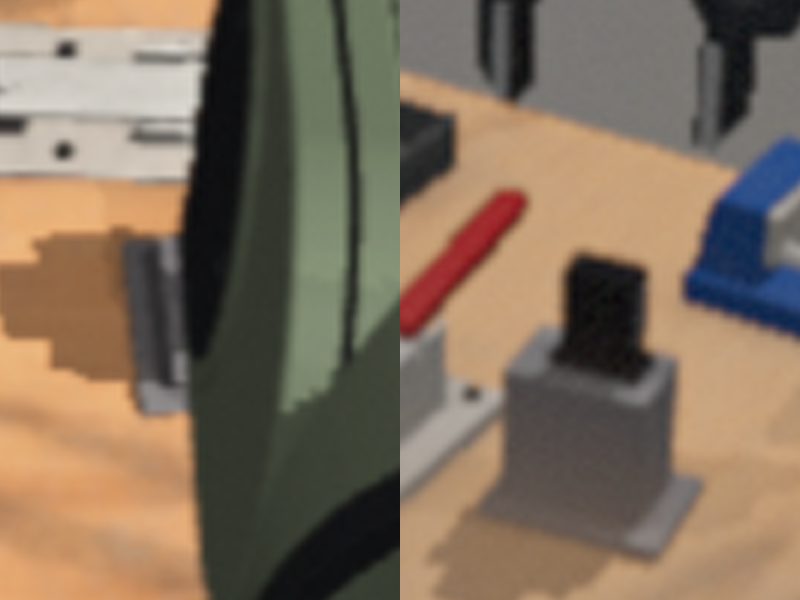

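The top view is blocked by the arm. The scene view shows the fingertips at (513,97) and (710,143) straddling the grip, whose top is near (605,262).

```bash
python3 - <<'E'
from h import *
S=cam("scene");o=observe();t=o["tcp_pos"]
R=Rn.from_euler('xyz',o["eef_rot"],degrees=True).as_matrix()
p=lambda P:((proj(S,P)-[272,130])*6+[400,0]).round(1).tolist()
print("tips pred",p([t+R[:,1]*32-R[:,2]*4,t-R[:,1]*32-R[:,2]*4,t]))
u,v=R[:,1],R[:,0]
for z,a,b in((101,14,8),(66,17,8),(60,17,8)):
    c=np.array([t[0],t[1],z]);print(z,p([c+s*a*u+w*b*v for s in(-1,1) for w in(-1,1)]))
E
```

```text
tips pred [[528.1, 98.3], [708.1, 137.2], [616.6, 128.2]]
101 [[658.0, 258.6], [640.8, 280.6], [582.2, 240.9], [564.2, 262.4]]
66 [[661.5, 347.2], [644.7, 369.8], [571.4, 325.1], [553.6, 347.2]]
60 [[660.7, 361.6], [643.9, 384.4], [570.9, 339.5], [553.2, 361.7]]
```

The prediction agrees to about 2 mm. I'll descend to TCP z = 70 and close.

Emit:
send_rows(series=[[0.75, 0, 0, 0.04, 0], [0.75, 0, 0, 0.07, 0], [0.75, 0, 0, 0.081, 0], [0.75, 0, 0, 0.081, 0], [0.75, 0, 0, 0.081, 0], [0.3, 0, 0, 0.081, 0], [0, 0, 0, 0.081, 0], [0, 0, 0, 0.081, 0], [0, 0, 0, 0.081, 0], [0, 0, 0, 0.081, 0], [0, 0, 0, 0.081, 0], [0, 0, 0, 0.081, 0], [0, 0, 0, 0.081, 0]], newtons=80)

```text
time: 2.95
tcp_pos: [513.4, -242.8, 71.3]
eef_rot: [179.9, 0.0, 98.0]
ft_force: [-1.7, -0.6, 12.0]
width: 26.6
finger_force: 78.1
```

Emit:
send_rows(series=[[0, 0, 0, -0.02, 0], [0, 0, 0, -0.045, 0], [0, 0, 0, -0.085, 0], [0, 0, 0, -0.13, 0], [0, 0, 0, -0.13, 0], [0, 0, 0, -0.13, 0]])

```text
time: 3.55
tcp_pos: [513.2, -242.8, 201.2]
eef_rot: [179.9, 0.1, 98.0]
ft_force: [-0.1, 0.1, -0.6]
width: 27.0
finger_force: 78.8
```

```bash
python3 - <<'E'
from h import *
o=observe();print(o["tcp_pos"],o["eef_rot"],o["ft_force"],o["width"])
S=cam("scene");t=o["tcp_pos"]
px=proj(S,[t])[0];x,y=px-[33,35];k=10;
im=cv2.warpAffine(S["img"],np.float32([[k,0,-k*x],[0,k,-k*y]]),(800,600),flags=cv2.INTER_CUBIC)
print(x,y);cv2.imwrite("pics/c4.png",(255*(im/255.)**.6).astype(np.uint8))
E
```

```text
[ 513.19377393 -242.81210207  201.20289911] [1.79926232e+02 5.28916949e-02 9.80043988e+01] [-0.12783878  0.08762835 -0.60943941] 27.004055758706258
275.533942556737 93.76588565632264
```

View pics/c4.png

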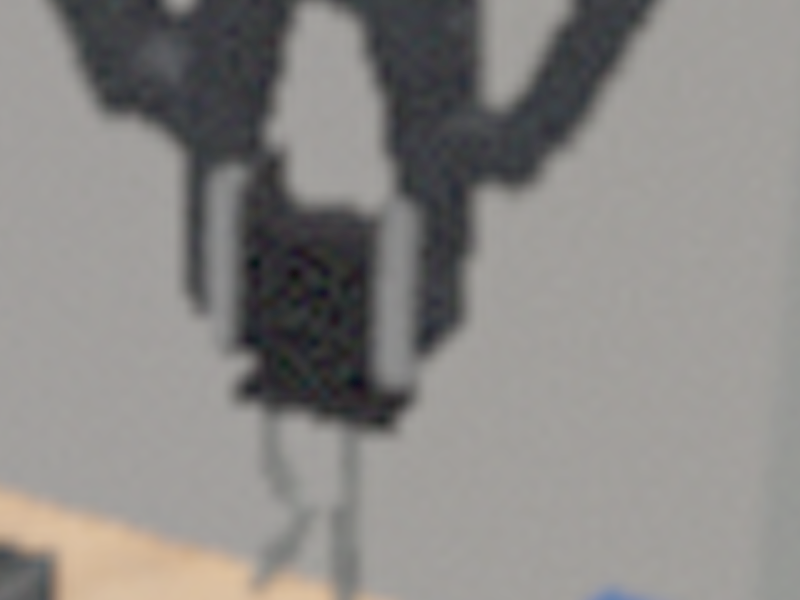

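The clip is held upright, with the straight leg at right (345,590) and the sprung leg at left, so clip +x is roughly world +x as assumed. I'll move above the hole.

Emit:
send_rows(series=[[0, 0.212, -0.0103, 0, 0.41], [0, 0.212, -0.0103, 0, 0.41], [0, 0.212, -0.0103, 0, 0.41], [0, 0.212, -0.0103, 0, 0.41], [0, 0.212, -0.0103, 0, 0.41], [0, 0.212, -0.0103, 0, 0.41], [0, 0.212, -0.0103, 0.02, 0.41], [0, 0.212, -0.0103, 0.034, 0.41], [0, 0.212, -0.0103, 0.034, 0.41], [0, 0.212, -0.0103, 0.034, 0.41], [0, 0.212, -0.0103, 0.034, 0.41]])

```text
time: 4.7
tcp_pos: [473.5, -34.7, 166.8]
eef_rot: [180.0, -0.0, 74.5]
ft_force: [0.3, 0.1, -0.3]
width: 27.0
finger_force: 78.9
```

```bash
python3 - <<'E'
from h import *
o=observe();print(o["tcp_pos"],o["eef_rot"],o["ft_force"],o["width"])
S=cam("scene");T=cam("top");t=o["tcp_pos"]
g=lambda a:(255*(a/255.)**.7).astype(np.uint8)
def cr(C,x,y,k,w,hh):
    return g(cv2.warpAffine(C["img"],np.float32([[k,0,-k*x],[0,k,-k*y]]),(w,hh),flags=cv2.INTER_CUBIC))
cv2.imwrite("pics/c5.png",np.hstack([cr(S,244,195,10,500,600),cr(T,215,190,5,300,600)]))
R=Rn.from_euler('xyz',o["eef_rot"],degrees=True).as_matrix()
tip=t-6*R[:,1]+R[:,2]*63.3
print("tip pred",tip,(proj(S,[tip,tip-[0,0,52]+[0,0,104]])-[244,195])*10)
E
```

```text
[473.52420709 -34.65203748 166.76085714] [ 1.79973551e+02 -4.68137877e-03  7.44860438e+01] [ 0.27540217  0.12633725 -0.34798833] 27.02918443468753
tip pred [467.77235487 -33.05003103 103.45809439] [[237.20607189 384.43070648]
 [233.00100718 130.7099308 ]]
```

View pics/c5.png

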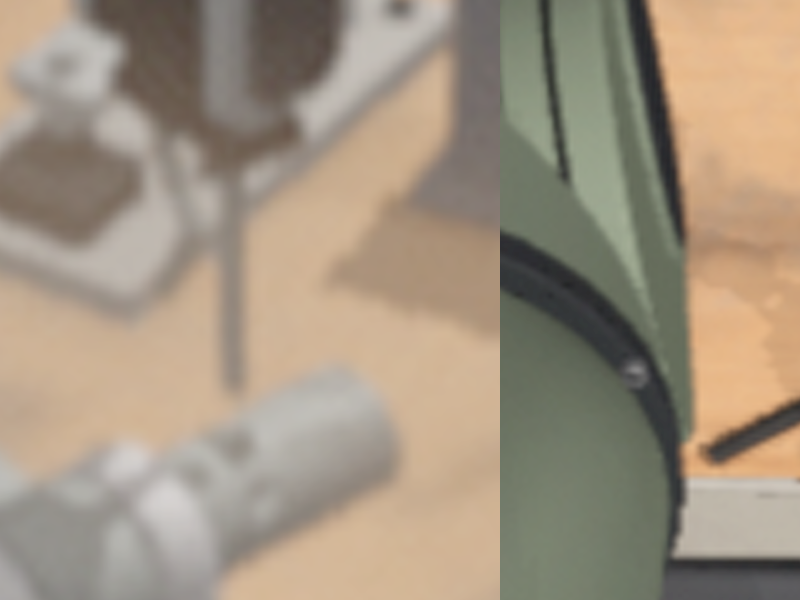

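In the scene crop the tip is at (236,388), within 0.5 mm of prediction. The hole is at (236,443), right below it. I'll lower gently to touch.

Emit:
send_rows(series=[[0, 0, 0, 0.005, 0], [0, 0, 0, 0.009, 0], [0, 0, 0, 0.011, 0], [0, 0, 0, 0.012, 0], [0, 0, 0, 0.0125, 0], [0, 0, 0, 0.0125, 0]])

```text
time: 5.4
tcp_pos: [473.3, -34.1, 153.8]
eef_rot: [-180.0, -0.0, 74.5]
ft_force: [0.3, -0.3, -0.7]
width: 26.5
finger_force: 78.9
```

Emit:
send_rows(series=[[0, 0, 0, 0.0005, 0], [0, 0, 0, 0.001, 0], [0, 0, 0, 0.0015, 0], [0, 0, 0, 0.0015, 0]])

```text
time: 5.8
tcp_pos: [473.3, -34.1, 152.3]
eef_rot: [180.0, -0.0, 74.5]
ft_force: [0.9, 0.0, -0.7]
width: 26.5
finger_force: 78.9
```

Emit:
send_rows(series=[[0, 0, 0, 0.0005, 0], [0, 0, 0, 0.001, 0], [0, 0, 0, 0.0015, 0], [0, 0, 0, 0.0015, 0]])

```text
time: 6.2
tcp_pos: [473.3, -34.1, 150.8]
eef_rot: [180.0, -0.0, 74.5]
ft_force: [1.4, -0.4, -1.1]
width: 26.3
finger_force: 78.8
```

```bash
cat > look.py <<'E'
import sys
from h import *
o=observe();print(o["tcp_pos"],o["ft_force"],o["moment"],o["width"])
S=cam("scene");t=o["tcp_pos"]
im=cv2.warpAffine(S["img"],np.float32([[10,0,-2300],[0,10,-1980]]),(800,600),flags=cv2.INTER_CUBIC)
cv2.imwrite(sys.argv[1],(255*(im/255.)**.7).astype(np.uint8))
E
python3 look.py pics/c6.png
```

```text
[473.3369821  -34.0777149  150.76373737] [ 1.36571922 -0.44202232 -1.10321554] [-0.04653916 -0.15313194  0.01428817] 26.326997519302918
```

View pics/c6.png

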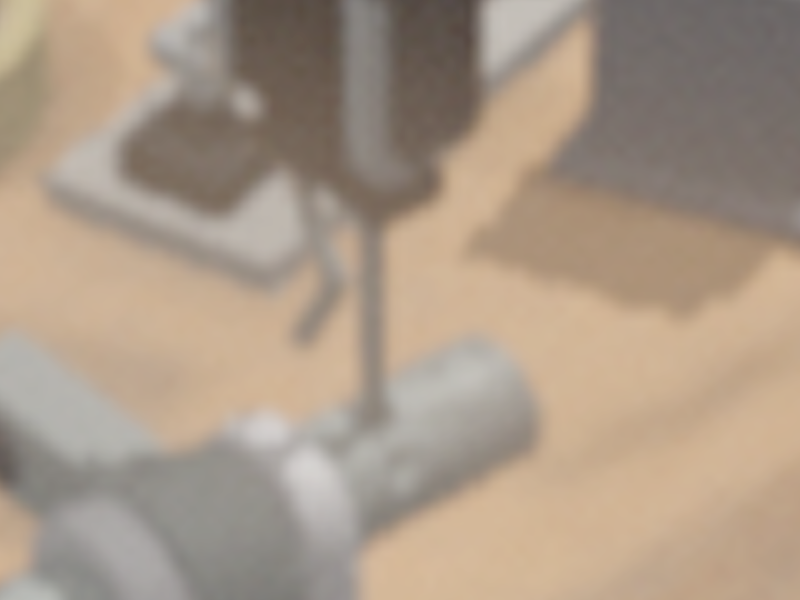

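The leg meets the pin exactly at the hole, at (372,412). It has entered with very little force. I'll continue with a small nudge off the side force.

Emit:
send_rows(series=[[0, 0, 0.0003, 0, 0], [0, 0, 0.0003, 0.001, 0], [0, 0, 0.0003, 0.002, 0], [0, 0, 0.0003, 0.003, 0], [0, 0, 0.0003, 0.003, 0]])

```text
time: 6.75
tcp_pos: [473.6, -34.2, 147.7]
eef_rot: [-180.0, -0.0, 74.5]
ft_force: [-0.2, -0.3, -0.6]
width: 26.7
finger_force: 78.8
```

Emit:
send_rows(series=[[0, 0, 0, 0.002, 0], [0, 0, 0, 0.004, 0], [0, 0, 0, 0.006, 0], [0, 0, 0, 0.008, 0], [0, 0, 0, 0.01, 0], [0, 0, 0, 0.01, 0]])

```text
time: 7.35
tcp_pos: [473.6, -34.2, 137.6]
eef_rot: [-180.0, -0.0, 74.5]
ft_force: [0.6, 0.1, -1.2]
width: 27.2
finger_force: 78.8
```

Emit:
send_rows(series=[[0, 0, 0, 0.002, 0], [0, 0, 0, 0.004, 0], [0, 0, 0, 0.006, 0], [0, 0, 0, 0.008, 0], [0, 0, 0, 0.01, 0], [0, 0, 0, 0.01, 0]])

```text
time: 7.95
tcp_pos: [474.2, -34.2, 127.8]
eef_rot: [179.9, -0.0, 74.5]
ft_force: [5.7, -0.8, 0.1]
width: 26.7
finger_force: 79.3
```

Emit:
send_rows(series=[[0, 0, 0, 0.002, 0], [0, 0, 0, 0.004, 0], [0, 0, 0, 0.006, 0], [0, 0, 0, 0.008, 0], [0, 0, 0, 0.008, 0]])

```text
time: 8.45
tcp_pos: [474.9, -34.3, 120.0]
eef_rot: [179.8, -0.1, 74.5]
ft_force: [9.1, -2.4, 2.0]
width: 26.8
finger_force: 79.4
```

Emit:
send_rows(series=[[0, 0, 0.0005, 0.002, 0], [0, 0, 0.0005, 0.004, 0], [0, 0, 0.0005, 0.006, 0], [0, 0, 0.0005, 0.008, 0], [0, 0, 0.0005, 0.01, 0], [0, 0, 0.0005, 0.01, 0]])

```text
time: 9.05
tcp_pos: [474.7, -34.4, 109.6]
eef_rot: [179.9, -0.0, 74.5]
ft_force: [6.9, -1.9, -6.2]
width: 26.7
finger_force: 79.0
```

Past the snap: the clip now pulls down. I'll seat it.

Emit:
send_rows(series=[[0, 0, 0, 0.002, 0], [0, 0, 0, 0.004, 0], [0, 0, 0, 0.0055, 0], [0, 0, 0, 0.0055, 0]])

```text
time: 9.45
tcp_pos: [473.8, -34.3, 104.0]
eef_rot: [-180.0, 0.0, 74.5]
ft_force: [4.2, -0.4, -8.2]
width: 26.9
finger_force: 79.0
```

Emit:
send_rows(series=[[0, 0, 0, 0.0005, 0], [0, 0, 0, 0.001, 0], [0, 0, 0, 0.0015, 0], [0, 0, 0, 0.0015, 0]])

```text
time: 9.85
tcp_pos: [474.1, -34.3, 103.1]
eef_rot: [180.0, -0.0, 74.5]
ft_force: [1.9, -1.1, 5.0]
width: 26.7
finger_force: 81.0
```

Emit:
send_rows(series=[[0, 0, 0, 0.0005, 0], [0, 0, 0, 0.0005, 0]])

```text
time: 10.05
tcp_pos: [474.1, -34.3, 102.9]
eef_rot: [180.0, -0.0, 74.5]
ft_force: [0.5, -1.0, 14.3]
width: 26.9
finger_force: 82.2
```

Seated hard (14 N at 102.9). I'll release and retreat.

Emit:
send_rows(series=[[0.45, 0, 0, 0, 0], [0.65, 0, 0, 0, 0], [0.65, 0, 0, 0, 0], [0.65, 0, 0, 0, 0], [0.65, 0, 0, -0.01, 0], [0.65, 0, 0, -0.04, 0], [0.65, 0, 0, -0.09, 0], [0.65, 0, 0, -0.13, 0], [0.65, 0, 0, -0.13, 0], [0.65, 0, 0, -0.13, 0], [0.65, 0, 0, -0.13, 0]])

```text
time: 11.15
tcp_pos: [473.7, -34.4, 231.8]
eef_rot: [-179.9, 0.0, 74.5]
ft_force: [-0.5, 0.5, -0.6]
width: 55.6
finger_force: 0.0
```

```bash
python3 look.py pics/c7.png
```

```text
[473.66673754 -34.35268869 231.83904769] [-0.48367015  0.5219353  -0.55288796] [ 0.03122327 -0.00970338 -0.01034904] 55.56154956989021
```

View pics/c7.png

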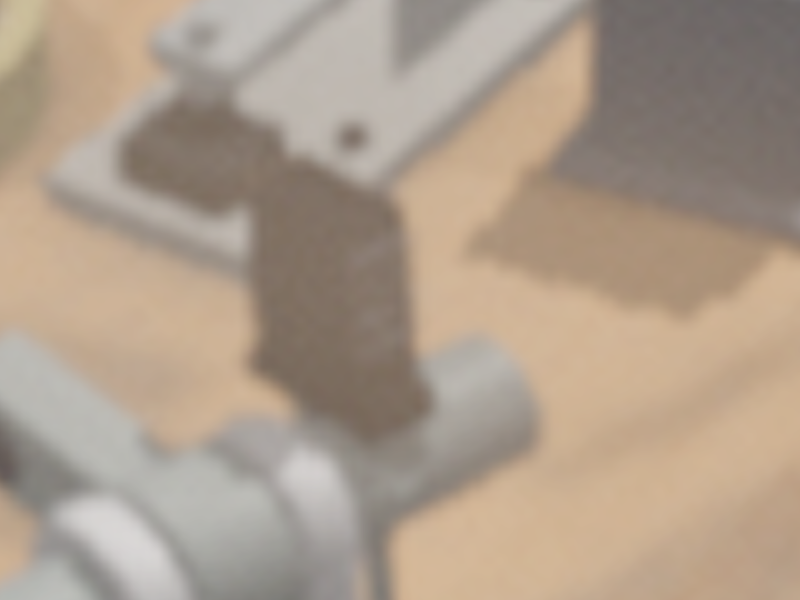

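The clip stands on its own, upright. Its collar sits on the pin at about (375,430), the leg comes out below at (375,560), and the gripper is clear.

```bash
python3 -c "
from bench import finish_job;print(finish_job())"
```

```text
the job is handed in; nothing more can be done
None
```

The hairpin clip is fully home in the pin's cross hole, with the collar on the shank and the clip released; measured push peaked at about 14 N, and I handed the job in at about 11 s of the 72 s allowed.

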